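# Load the shielded test box and set the leak probe

## Task

Get the shielded test box ready for its leak check: first swing the probe arm right off the box, until it lies beside it pointing along the box towards the end far from the robot, then stand every module on the bench upright, pull rib up, in a bay of its own in the box. With the arm still clear, shut the lid fully, and only then swing the arm back so that its round probe head hangs centred over the ring mark on the lid. Leave the multimeter, mug, tin and wrench where they are.

Things in the scene. Friction and masses are not known exactly. Their poses are not given: they have to be found in the camera images.
- shield_box: Fixed open-topped aluminium box, outside 248 (its x) x 124 (its y) x 75 mm, walls and floor 6 mm. Origin: centre of its underside, on the bench; its yaw varies. Three dividers (24 mm high, 4 thick) make four bays in a row along x, each 56 (x) x 112 mm. Lid hinged on top of its +y wall. A foot on its -y side, 18 mm high, reaching to y = -135, carries the arm's post (24 mm thick) at (0, -120).
- bay0 (a point): Centre of the floor of the first bay, at (-90, 0, 6) mm in the box's frame; the axes are the box's. A module goes in with its long side along the box's y.
- bay1 (a point): Centre of the floor of the second bay, at (-30, 0, 6) mm in the box's frame.
- bay2 (a point): Centre of the floor of the third bay, at (30, 0, 6) mm in the box's frame.
- bay3 (a point): Centre of the floor of the fourth bay, at (90, 0, 6) mm in the box's frame.
- lid (a joint): Lid angle (rad): 0 shut, 1.65 to 1.9 at the start (standing open), at most 2.0. Stiff hinge: it stays where left; push it (3 to 5 N near its edge) all the way down. Plate 248 x 124 x 8 mm with a tab 80 mm wide, 18 long, 6 thick in the middle of its free edge. Hinge line along the box's x at y = 62, z = 76 mm in the box's frame; shut, the plate lies on top of that.
- lid_edge (a point): Middle of the lid's free edge (where the tab begins), mid-thickness; 124 mm from the hinge line.
- lid_mark (a point): Centre of the ring mark (68 mm wide) on the lid's outer face; with the lid shut it is at (0, 0, 84) mm in the box's frame.
- probe_arm (a joint): Angle of the probe arm about its upright post (rad): 0 = along the box's +y, head over the box's middle; grows as the head swings to the box's +x (clockwise from above); 1.57 = along the box's +x, beside the box. Range -0.6 to 2.1; clear of the box from 1.3 up. Stays where left; about 1 N at the grip moves it.
- probe_grip (a point): Middle of the upright round grip (22 mm thick, 55 mm long, black) on top of the arm's end, 180 mm above the bench, 120 mm from the post's axis. The arm (26 mm wide) lies 127 to 145 mm above the bench.
- probe_head (a point): Centre of the underside of the round probe head (50 mm wide) that hangs under the arm's end straight below the grip, 103 mm above the bench.
- probe_hinge (a point): On the turning axis of the probe arm, 125 mm above the bench.
- module0: Plug-in module, a plain steel can 100 mm (its x) by 40 mm (y) by 32 mm high with a black pull rib on top along x, 70 mm long, 10 mm thick, 18 mm high (32 to 50 mm above the underside). Origin at the centre of the underside, z up through the rib. 0.18 to 0.33 kg. Two to four modules are present; an absent one reads None.
- module1: Plug-in module, a plain steel can 100 mm (its x) by 40 mm (y) by 32 mm high with a black pull rib on top along x, 70 mm long, 10 mm thick, 18 mm high (32 to 50 mm above the underside). Origin at the centre of the underside, z up through the rib. 0.18 to 0.33 kg. Two to four modules are present; an absent one reads None.
- module2: Plug-in module, a plain steel can 100 mm (its x) by 40 mm (y) by 32 mm high with a black pull rib on top along x, 70 mm long, 10 mm thick, 18 mm high (32 to 50 mm above the underside). Origin at the centre of the underside, z up through the rib. 0.18 to 0.33 kg. Two to four modules are present; an absent one reads None.
- module3: Plug-in module, a plain steel can 100 mm (its x) by 40 mm (y) by 32 mm high with a black pull rib on top along x, 70 mm long, 10 mm thick, 18 mm high (32 to 50 mm above the underside). Origin at the centre of the underside, z up through the rib. 0.18 to 0.33 kg. Two to four modules are present; an absent one reads None.
- multimeter: Hand-held multimeter lying on the bench, 160 x 80 x 32 mm, origin at the centre of its underside. Leave alone.
- mug: White mug, 80 mm wide, 90 mm high, origin at the centre of its underside. Leave alone.
- tin: Round steel tin, 72 mm wide, 40 mm high, origin at the centre of its underside. Leave alone.
- wrench: Small wrench, 150 mm long, lying on the bench, origin near its middle. Leave alone.
Not all that is in view belongs to the job. What is shaped like the module0 but blue or green is not meant. What is shaped like the module3 but red is not meant.

How it is judged (in metres and radians):
On the way, in this order (a step that is already met when the one before it is completed fails the run):
1. the probe arm is swung clear of the box (angle over 1.3 rad) (value of joint probe_arm above 1.3 rad), for 0.2 s.
2. every module stands in a bay, with the arm clear and the lid still open (value of joint probe_arm above 1.3 rad and value of joint lid above 1 rad and x of module0 in the frame of shield_box between -0.118 and 0.118 m and y of module0 in the frame of shield_box between -0.03 and 0.03 m and z of module0 in the frame of shield_box between 0 and 0.012 m and angle between each of module0, module1, module2, module3's own z axis and vertical below 0.12 rad and x of module1 in the frame of shield_box between -0.118 and 0.118 m and y of module1 in the frame of shield_box between -0.03 and 0.03 m and z of module1 in the frame of shield_box between 0 and 0.012 m and x of module2 in the frame of shield_box between -0.118 and 0.118 m and y of module2 in the frame of shield_box between -0.03 and 0.03 m and z of module2 in the frame of shield_box between 0 and 0.012 m and x of module3 in the frame of shield_box between -0.118 and 0.118 m and y of module3 in the frame of shield_box between -0.03 and 0.03 m and z of module3 in the frame of shield_box between 0 and 0.012 m), for 0.2 s.
3. the lid is shut over the modules, with the arm still clear (value of joint probe_arm above 1.3 rad and value of joint lid below 0.045 rad and x of module0 in the frame of shield_box between -0.118 and 0.118 m and y of module0 in the frame of shield_box between -0.03 and 0.03 m and z of module0 in the frame of shield_box between 0 and 0.012 m and angle between each of module0, module1, module2, module3's own z axis and vertical below 0.12 rad and x of module1 in the frame of shield_box between -0.118 and 0.118 m and y of module1 in the frame of shield_box between -0.03 and 0.03 m and z of module1 in the frame of shield_box between 0 and 0.012 m and x of module2 in the frame of shield_box between -0.118 and 0.118 m and y of module2 in the frame of shield_box between -0.03 and 0.03 m and z of module2 in the frame of shield_box between 0 and 0.012 m and x of module3 in the frame of shield_box between -0.118 and 0.118 m and y of module3 in the frame of shield_box between -0.03 and 0.03 m and z of module3 in the frame of shield_box between 0 and 0.012 m), for 0.2 s.
At the end, for the whole second after the job is handed in: Every module present stands in a bay of the box (underside within 6 mm of the bay floor, tilted less than 0.12 rad), the lid is shut (under 0.045 rad), and the probe head is at rest within 15 mm, horizontally, of the lid's ring mark (value of joint lid below 0.045 rad and horizontal distance between probe_head and lid_mark below 0.015 m and velocity of joint probe_arm between -0.05 and 0.05 rad/s and x of module0 in the frame of shield_box between -0.118 and 0.118 m and y of module0 in the frame of shield_box between -0.03 and 0.03 m and z of module0 in the frame of shield_box between 0 and 0.012 m and angle between each of module0, module1, module2, module3's own z axis and vertical below 0.12 rad and x of module1 in the frame of shield_box between -0.118 and 0.118 m and y of module1 in the frame of shield_box between -0.03 and 0.03 m and z of module1 in the frame of shield_box between 0 and 0.012 m and x of module2 in the frame of shield_box between -0.118 and 0.118 m and y of module2 in the frame of shield_box between -0.03 and 0.03 m and z of module2 in the frame of shield_box between 0 and 0.012 m and x of module3 in the frame of shield_box between -0.118 and 0.118 m and y of module3 in the frame of shield_box between -0.03 and 0.03 m and z of module3 in the frame of shield_box between 0 and 0.012 m); the robot touches nothing.
It fails at once if the lid is swung while the probe arm is in its way over the box (value of joint lid between 0.1 and 1.3 rad and value of joint probe_arm below 1.1 rad).
It fails at once if the multimeter, mug, tin or wrench is pushed more than 5 cm away (distance of any of multimeter, mug, tin, wrench from where it was at the start of the episode above 0.05 m).
Of module0, module1, module2, module3 only 2 to 4 are there at a start; the rules pass over those that are not, and their reading is None.
At some moment in a run one of module0, module1, module2, module3 may be knocked a few centimetres aside while the robot is not near it.
Once in a run the grip may slacken for a moment while it holds something.
It also fails if it takes over 210 s, if anything falls off the work surface, if the arm or the gripper's body presses on something with over 40 N, if the wrist force passes 120 N, or if a joint passes its speed limit or range.

## Robot

A 7-joint arm with a two-finger parallel gripper is mounted at the origin on the work surface. World frame = base frame: x ahead of the robot, y to its left, z up, the work surface at z = 0. Lengths are in m, angles in degrees, forces in N, time in s.
With the tool pointing down it reaches from about 0.4 to 0.85 m from the base axis. Payload 10.4 kg.
Tool frame: the origin (TCP) lies at the very end of the fingers, on their centre line; the grasp point (between the pads) lies 19 mm behind it; z points along the fingers, y is the line along which they close (so a half turn about z gives the same grasp; the last joint's range is limited). The gripper opens to 87 mm and grips with 3 to 60 N. Pads are 19 mm wide; open, the fingers measure 117 mm over their backs; the gripper's body (75 mm by 190 mm) begins 51 mm behind the grasp point.
Start: joints at [67.632, 19.034, -3.707, 83.658, 1.238, 77.344, -5.071], TCP at [0.225, -0.583, 0.223] pointing down, gripper open.
Joint ranges: [-148.97, 148.97], [-28.65, 121.19], [-84.17, 76.75], [9.2, 138.47], [-72.65, 252.65], [3.7, 117.97], [-149.18, 149.18]. Speed limits (degrees/s): [127.2, 127.2, 159.86, 159.86, 180, 180, 180].

## Interface

Orientations are given as [roll, pitch, yaw] about the fixed x, y, z axes, in that order (R = Rz(yaw) Ry(pitch) Rx(roll)).
In Python, from workcell import manip gives the robot as it stands.
- The arm moves only by the tool move_arm, never from a script. Its argument "commands" is a list of rows, each an object with "xyz": the shift along the world's x, y, z in m, a list of three; "delta_rot": the turn, a rotation vector about the world's x, y, z in degrees, a list of three. A call has 1 to 12 rows; each row is the pose to reach, as a shift and turn from the pose commanded when the call began; what a row does not reach only later rows make up. A row lasts 1/10 s, in which the tool goes at most 50 mm and 8.59 degrees, less where a joint would pass 70% of its speed; a pose out of reach is approached as far as the arm can. A call with a gripper value outside its range is refused whole. "grip" is the opening, from 0 (shut) to 1 (fully open), set as the call begins (left out, the last holds). The fingers move at their own pace and stop on an object; the grip force is fixed at half the most. Time passes only in rows, so rows that repeat a pose let the fingers close. It gives the time, the measured TCP pose, the force, the opening and the grip force at its end, in the units of the state.
- manip.observe(): the state, without advancing time (a new reading comes with each control period).
- manip.read_camera(name): name is "side" or "top"; returns (picture, depth): 400x640x3 uint8, red, green, blue; 400x640 float32, m along the optical axis (not along the pixel's ray), 0 where there is no reading.
- manip.get_calibration(name): a dict with "fx", "fy", "cx", "cy" (pixels), "k1" (the pictures are not rectified: a ray, as slopes to the right and down, at radius r is drawn at 1 + k1 r^2 times it, then the intrinsics apply), "rvec" (rotation vector, rad) and "tvec" (3), from world to camera coordinates, as OpenCV has them. Camera axes: x right, y down, z forward; pixel columns grow to the right and rows downward; lengths in m; the calibration is good to about 2 mm. A picture is of the moment at which its call begins. get_calibration takes no time and is no camera call.
- manip.hand_in(): hands the job in; it is judged then, once.
Trained networks look in the newest picture that a camera, given by its name, has taken for a name from the list of things; names that differ only in an ending like _2 or _b are one class to them, and where a whole thing is asked for, a point or a joint stands for the part that bears it (a point fixed in the world has none). Each returns a list of dicts, best first, with "p" (0 to 1); they miss things now and then, are a little off and sometimes report something else, mostly with a low value. They report only what shows in the picture. A call takes as long as a camera call. They do not tell look-alikes from the thing itself.
- manip.recognise(label, camera): "xy" ([column, row] in pixels, amid what is visible of it).
- manip.spot_point(label, camera): "xy" ([column, row] in pixels: a listed point, or the origin of a listed thing).
The state is a dict: "t": time; "qpos": joint angles; "joint_velocities": joint speeds; "joint_efforts": joint torques, N m; "ee_pos": TCP position; "eef_rot": TCP orientation; "contact_force": force on the tool from outside, world axes, zero at the start; "wrist_torque": the same for the moment, N m; "gripper_width": finger opening in m; "gripper_force": force on a finger pad.
Only numpy, scipy, OpenCV 4.12 (cv2) and the standard library are available. Lean on these libraries where they do the work, as an engineer would, in place of code of your own. Each camera call takes 0.05 s, during which the arm holds its last target. There are 200 camera calls.

## Working session

There is one attempt and no reset: what is moved stays moved. The work goes in short steps, Python scripts to look and compute and a tool call to move; the robot and the scene stay as the last step left them, time stands still between calls to the robot, and variables do not carry over. Pictures are saved under pics/ and viewed, at most 14 in all, crops included, and the job is handed in when it is done.

Besides the shell and the picture viewer there is one more tool, called after ">>>" by a JSON object that holds its "fn" and its "kwargs". move_arm: Moves the arm, as the interface text tells. Its arguments: {"type":"object","properties":{"commands":{"type":"array"},"grip":{"type":"number"}},"required":["commands"]}

```bash
mkdir -p pics; ls; cat > h.py <<'E'
import numpy as np, cv2
from workcell import manip
def cal(n):
    c=manip.get_calibration(n); K=np.array([[c['fx'],0,c['cx']],[0,c['fy'],c['cy']],[0,0,1.]])
    R=cv2.Rodrigues(np.array(c['rvec'],float))[0]; return K,np.array([c['k1'],0,0,0.]),R,np.array(c['tvec'],float).ravel()
def ray(n,uv):
    K,D,R,t=cal(n); p=cv2.undistortPoints(np.array([[uv]],float),K,D)[0,0]
    return -R.T@t, R.T@np.array([p[0],p[1],1.])
def at_z(n,uv,z):
    o,d=ray(n,uv); return o+d*(z-o[2])/d[2]
def at_depth(n,uv,depth):
    o,d=ray(n,uv); r=depth[int(round(uv[1])),int(round(uv[0]))]; return o+d*r
def cloud(n,depth):
    K,D,R,t=cal(n); h,w=depth.shape
    g=np.stack(np.meshgrid(np.arange(w),np.arange(h)),-1).reshape(-1,1,2).astype(float)
    p=cv2.undistortPoints(g,K,D)[:,0]; P=np.c_[p,np.ones(len(p))]*depth.reshape(-1,1)
    return ((P-t)@R).reshape(h,w,3)
def proj(n,P):
    K,D,R,t=cal(n); return cv2.projectPoints(np.array(P,float).reshape(-1,1,3),cv2.Rodrigues(R)[0],t,K,D)[0][:,0]
def tri(a,b):
    (o1,d1),(o2,d2)=a,b; A=np.c_[d1,-d2]; s=np.linalg.lstsq(A,o2-o1,rcond=None)[0]
    p,q=o1+d1*s[0],o2+d2*s[1]; return (p+q)/2,np.linalg.norm(p-q)
E
python3 - <<'E'
from h import *
np.set_printoptions(precision=3,suppress=True)
for n in ('top','side'):
    im,d=manip.read_camera(n); cv2.imwrite(f'pics/{n}0.png',im[:,:,::-1]); np.save(f'{n}0.npy',d); cv2.imwrite(f'/tmp/{n}.png',im[:,:,::-1])
    K,D,R,t=cal(n); print(n,-R.T@t,R[2],K[0,0])
    for l in ('shield_box','bay0','bay1','bay2','bay3','lid_edge','lid_mark','probe_grip','probe_head','probe_hinge','module0','multimeter','mug','tin','wrench'):
        for r in manip.spot_point(l,n)[:6]:
            print(l,np.round(r['xy'],1),round(r['p'],2), at_depth(n,r['xy'],d))
print(manip.observe())
E
```

```text
pics
top [ 0.435 -0.146  1.586] [ 0.044  0.023 -0.999] 466.2812206757054
shield_box [298.7 197.7] 0.84 [ 0.529 -0.061  0.175]
shield_box [294.2 192.8] 0.46 [ 0.542 -0.048  0.195]
bay0 [297.5 188.6] 0.83 [ 0.571 -0.046  0.003]
bay0 [295.1 174.1] 0.81 [ 0.62  -0.037  0.006]
bay0 [301.5 223. ] 0.71 [ 0.454 -0.062  0.007]
bay0 [300.3 207.1] 0.59 [ 0.508 -0.057  0.007]
bay0 [271.4 198.7] 0.19 [0.526 0.026 0.144]
bay1 [297.5 188.6] 0.83 [ 0.571 -0.046  0.003]
bay1 [295.1 174.1] 0.81 [ 0.62  -0.037  0.006]
bay1 [301.5 223. ] 0.71 [ 0.454 -0.062  0.007]
bay1 [300.3 207.1] 0.59 [ 0.508 -0.057  0.007]
bay1 [271.4 198.7] 0.19 [0.526 0.026 0.144]
bay2 [297.5 188.6] 0.83 [ 0.571 -0.046  0.003]
bay2 [295.1 174.1] 0.81 [ 0.62  -0.037  0.006]
bay2 [301.5 223. ] 0.71 [ 0.454 -0.062  0.007]
bay2 [300.3 207.1] 0.59 [ 0.508 -0.057  0.007]
bay2 [271.4 198.7] 0.19 [0.526 0.026 0.144]
bay3 [297.5 188.6] 0.83 [ 0.571 -0.046  0.003]
bay3 [295.1 174.1] 0.81 [ 0.62  -0.037  0.006]
bay3 [301.5 223. ] 0.71 [ 0.454 -0.062  0.007]
bay3 [300.3 207.1] 0.59 [ 0.508 -0.057  0.007]
bay3 [271.4 198.7] 0.19 [0.526 0.026 
[... 2991 characters left out ...]
 0.014]
module0 [257.9 139.3] 0.62 [0.418 0.274 0.042]
multimeter [397.4 237.6] 0.93 [ 0.681 -0.3    0.03 ]
mug [337.2 135.7] 0.78 [0.63  0.046 0.175]
tin [250.3 168.1] 0.65 [0.351 0.146 0.042]
{'t': 1.6, 'qpos': array([67.632, 19.033, -3.708, 83.658,  1.237, 77.344, -5.072]), 'joint_velocities': array([-0.113,  0.063,  0.093,  0.009, -0.011,  0.03 ,  0.013]), 'joint_efforts': array([  0.   , -62.303,   0.025, -39.012,  -0.061,   0.032,   0.   ]), 'ee_pos': array([ 0.225, -0.583,  0.223]), 'eef_rot': array([179.995,  -0.001,  21.073]), 'contact_force': array([-0.216,  0.691, -0.199]), 'wrist_torque': array([ 0.008, -0.007, -0.028]), 'gripper_force': 0.0, 'gripper_width': 0.08722124710348747}
```

```bash
python3 -c "
import cv2
a=cv2.imread('pics/top0.png')[90:310,130:530];cv2.imwrite('pics/top0c.png',cv2.resize(a,(800,440),interpolation=cv2.INTER_CUBIC))
a=cv2.imread('pics/side0.png')[80:380,180:480];cv2.imwrite('pics/side0c.png',cv2.resize(a,(600,600),interpolation=cv2.INTER_CUBIC))"
```

```text
(no output)
```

View pics/top0c.png

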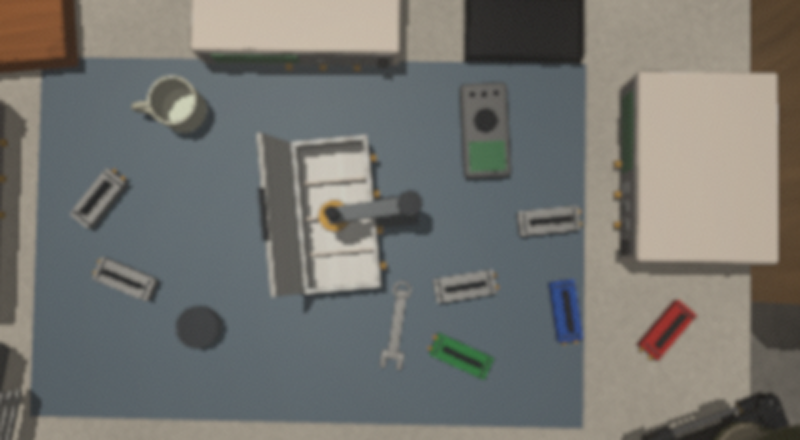

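View pics/side0c.png

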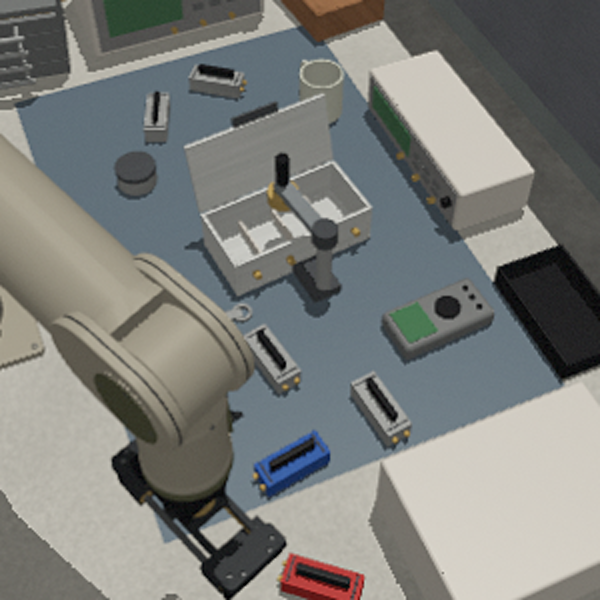

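```bash
cat > meas.py <<'E'
from h import *
np.set_printoptions(precision=4,suppress=True)
def modules(n,im,d,C):
    """can/rib blobs: rib top = height .042-.058 ; whole = .022-.06"""
    m=((C[...,2]>.018)&(C[...,2]<.062)&(d>0)).astype(np.uint8)
    k,lab,st,cen=cv2.connectedComponentsWithStats(m)
    out=[]
    for i in range(1,k):
        if not 60<st[i,4]<2500: continue
        P=C[lab==i]; (c,s,a)=cv2.minAreaRect(P[:,:2].astype(np.float32))
        if max(s)<.06 or max(s)>.2: continue
        if s[0]<s[1]: a+=90
        R=P[P[:,2]>.042]; rc=R[:,:2].mean(0) if len(R)>5 else None
        if rc is not None:
            r=cv2.fitLine(R[:,:2].astype(np.float32),cv2.DIST_L2,0,.01,.01).ravel(); ra=np.degrees(np.arctan2(r[1],r[0]))
        else: ra=None
        col=np.median(im[lab==i],0)
        out.append((np.array(c),np.array(s),((a+90)%180)-90,rc,ra,np.median(R[:,2]) if len(R) else 0,col))
    return out
E
python3 - <<'E'
from meas import *
for n in('top','side'):
    im=cv2.imread(f'pics/{n}0.png')[:,:,::-1]; d=np.load(f'{n}0.npy'); C=cloud(n,d)
    print(n)
    for o in modules(n,im,d,C): print(*o)
    reg=(C[...,0]>.35)&(C[...,0]<.7)&(C[...,1]>-.2)&(C[...,1]<.1)
    P=C[reg&(C[...,2]>.066)&(C[...,2]<.083)]
    print('rim',cv2.minAreaRect(P[:,:2].astype(np.float32)),len(P))
    F=C[reg&(C[...,2]>.012)&(C[...,2]<.066)]
    # yaw by lid plane: points on lid
    L=C[reg&(C[...,2]>.09)&(C[...,1]>-.02)&((C[...,2]<.125)|(C[...,1]>.01))]
    c=L.mean(0);u,s,v=np.linalg.svd(L-c);print('lid',c,v[2],s,len(L))
    h=C[reg&(C[...,2]>.12)&(C[...,2]<.152)&(C[...,1]<-.0)]; print('armz',np.median(h,0))
    g=C[reg&(C[...,2]>.165)&(C[...,1]<.0)]; 
    print('grip',g.mean(0),g.min(0),g.max(0),len(g))
a=np.mean([manip.get_calibration('top')['tvec']],0)
E
```

```text
top
[ 0.8688 -0.3591] [0.1249 0.1956] -89.338449716568 [ 0.8652 -0.3553] -76.99131 0.043755074163236096 [40. 39. 37.]
[0.7327 0.2355] [0.0306 0.0701] -39.12645721435547 [0.7368 0.2416] -41.909184 0.053552576913690586 [85. 83. 74.]
[ 0.6867 -0.2976] [0.1603 0.0815] 4.246826648712158 [ 0.6971 -0.2992] 32.690296 0.04350543897659791 [85. 98. 85.]
[0.703  0.1975] [0.0297 0.076 ] -36.84881591796875 [0.6991 0.1939] -37.285942 0.05105731810603728 [84. 83. 74.]
[0.5627 0.3535] [0.0429 0.105 ] -36.50712585449219 [0.5611 0.3547] -37.309303 0.048415673040948695 [112. 110. 105.]
[ 0.5361 -0.406 ] [0.0401 0.1029] -83.01304292678833 [ 0.5359 -0.4048] -82.967926 0.04981666077266651 [115. 113. 109.]
[0.4265 0.3065] [0.1063 0.0405] 68.8589859008789 [0.4258 0.3044] 69.15935 0.04911127216934398 [118. 117. 112.]
[ 0.4247 -0.2691] [0.0398 0.1055] -79.67086696624756 [ 0.4242 -0.2665] -79.80098 0.049237502312361944 [118.5 117.  113. ]
[ 0.3841 -0.435 ] [0.1051 0.0399] 9.074216842651367 [ 0.3876 -0.4337] 5.8171945 0.04928694042316975 [ 49.  70. 112.]
[ 0.356  -0.5991] [0.0422 0.1063] -40.75973129272461 [ 0.3
[... 2263 characters left out ...]
[ 0.5353 -0.4067] -83.671555 0.048255203754593724 [129.  126.5 121.5]
[ 0.384  -0.4359] [0.1069 0.0432] 9.400986671447754 [ 0.3861 -0.4362] 9.36168 0.04902198612741408 [ 50.  79. 127.]
[-0.451  -0.1897] [0.009  0.1336] -89.3381696343422 None None 0 [182. 180. 170.]
[ 0.356  -0.6008] [0.0431 0.1062] -39.949337005615234 [ 0.358 -0.603] -39.752625 0.048326359977934656 [150.5  60.   58. ]
rim ((0.5404242873191833, -0.0816597193479538), (0.24913941323757172, 0.20583195984363556), 5.639268398284912) 653
lid [0.5241 0.0308 0.1502] [-0.1038  0.9591 -0.2632] [3.3753 1.6394 0.1388] 2263
armz [ 0.5357 -0.1087  0.1432]
grip [ 0.5294 -0.0562  0.1872] [ 0.5209 -0.0656  0.1652] [ 0.5426 -0.0408  0.2043] 86
```

>>> {"fn": "move_arm", "kwargs": {"commands": [{"xyz": [0,0,0.05],"delta_rot": [0,0,8]},{"xyz": [0.307,0.53,0.06],"delta_rot": [0,0,75]},{"xyz": [0.307,0.53,0.06],"delta_rot": [0,0,75]},{"xyz": [0.307,0.53,0.06],"delta_rot": [0,0,75]},{"xyz": [0.307,0.53,0.06],"delta_rot": [0,0,75]},{"xyz": [0.307,0.53,0.06],"delta_rot": [0,0,75]},{"xyz": [0.307,0.53,0.06],"delta_rot": [0,0,75]},{"xyz": [0.307,0.53,0.06],"delta_rot": [0,0,75]},{"xyz": [0.307,0.53,0.06],"delta_rot": [0,0,75]},{"xyz": [0.307,0.53,0.06],"delta_rot": [0,0,75]},{"xyz": [0.307,0.53,0.06],"delta_rot": [0,0,75]},{"xyz": [0.307,0.53,0.06],"delta_rot": [0,0,75]}], "grip": 0.6}}

```text
t: 2.8
ee_pos: [0.5011, -0.1055, 0.282]
eef_rot: [179.9, 0.0, 96.1]
contact_force: [-0.3, -0.3, -0.4]
gripper_width: 0.052
gripper_force: 0.0
```

>>> {"fn": "move_arm", "kwargs": {"commands": [{"xyz": [0.031,0.053,0],"delta_rot": [0,0,0]},{"xyz": [0.031,0.053,0],"delta_rot": [0,0,0]},{"xyz": [0.031,0.053,0],"delta_rot": [0,0,0]}]}}

```text
t: 3.1
ee_pos: [0.5319, -0.052, 0.2814]
eef_rot: [180.0, -0.1, 96.3]
contact_force: [-0.4, -0.0, 0.1]
gripper_width: 0.052
gripper_force: 0.0
```

>>> {"fn": "move_arm", "kwargs": {"commands": [{"xyz": [0,0,-0.035],"delta_rot": [0,0,0]},{"xyz": [0,0,-0.065],"delta_rot": [0,0,0]},{"xyz": [0,0,-0.09],"delta_rot": [0,0,0]},{"xyz": [0,0,-0.114],"delta_rot": [0,0,0]},{"xyz": [0,0,-0.114],"delta_rot": [0,0,0]}]}}

```text
t: 3.6
ee_pos: [0.529, -0.0565, 0.1647]
eef_rot: [-179.7, -0.0, 95.9]
contact_force: [-0.5, -0.8, 0.2]
gripper_width: 0.0519
gripper_force: 0.0
```

>>> {"fn": "move_arm", "kwargs": {"commands": [{"xyz": [0,0,0],"delta_rot": [0,0,0]},{"xyz": [0,0,0],"delta_rot": [0,0,0]},{"xyz": [0,0,0],"delta_rot": [0,0,0]}], "grip": 0.36}}

```text
t: 3.9
ee_pos: [0.5321, -0.0547, 0.169]
eef_rot: [179.9, 0.0, 96.0]
contact_force: [-0.6, 0.4, 0.6]
gripper_width: 0.0362
gripper_force: 0.0
```

```bash
python3 -c "
import numpy as np
p=np.array([.5516,-.1709]); s=np.array([.532,-.053]); 
a0=np.degrees(np.arctan2(*(s-p)[::-1])); r=.1195; print(a0)
for k in range(0,21):
    a=np.radians(a0-5*k); print(5*k,np.round(p+r*np.array([np.cos(a),np.sin(a)])-s,3))"
```

```text
99.43867883405274
0 [ 0. -0.]
5 [0.01  0.001]
10 [0.021 0.002]
15 [0.031 0.001]
20 [ 0.042 -0.   ]
25 [ 0.052 -0.003]
30 [ 0.062 -0.006]
35 [ 0.071 -0.01 ]
40 [ 0.08  -0.015]
45 [ 0.089 -0.021]
50 [ 0.097 -0.027]
55 [ 0.105 -0.034]
60 [ 0.112 -0.042]
65 [ 0.118 -0.05 ]
70 [ 0.124 -0.059]
75 [ 0.128 -0.068]
80 [ 0.132 -0.078]
85 [ 0.135 -0.088]
90 [ 0.137 -0.098]
95 [ 0.139 -0.109]
100 [ 0.139 -0.119]
```

>>> {"fn": "move_arm", "kwargs": {"commands": [{"xyz": [0.01,0.001,0],"delta_rot": [0,0,-5]},{"xyz": [0.021,0.002,0],"delta_rot": [0,0,-10]},{"xyz": [0.031,0.001,0],"delta_rot": [0,0,-15]},{"xyz": [0.042,0,0],"delta_rot": [0,0,-20]},{"xyz": [0.052,-0.003,0],"delta_rot": [0,0,-25]},{"xyz": [0.062,-0.006,0],"delta_rot": [0,0,-30]},{"xyz": [0.071,-0.01,0],"delta_rot": [0,0,-35]},{"xyz": [0.08,-0.015,0],"delta_rot": [0,0,-40]},{"xyz": [0.089,-0.021,0],"delta_rot": [0,0,-45]},{"xyz": [0.089,-0.021,0],"delta_rot": [0,0,-45]}]}}

```text
t: 4.9
ee_pos: [0.6213, -0.0762, 0.1681]
eef_rot: [179.9, -0.0, 50.9]
contact_force: [-0.4, -1.1, 0.0]
gripper_width: 0.0313
gripper_force: 0.0
```

>>> {"fn": "move_arm", "kwargs": {"commands": [{"xyz": [0.008,-0.006,0],"delta_rot": [0,0,-5]},{"xyz": [0.016,-0.013,0],"delta_rot": [0,0,-10]},{"xyz": [0.023,-0.021,0],"delta_rot": [0,0,-15]},{"xyz": [0.029,-0.029,0],"delta_rot": [0,0,-20]},{"xyz": [0.035,-0.038,0],"delta_rot": [0,0,-25]},{"xyz": [0.039,-0.047,0],"delta_rot": [0,0,-30]},{"xyz": [0.043,-0.057,0],"delta_rot": [0,0,-35]},{"xyz": [0.046,-0.067,0],"delta_rot": [0,0,-40]},{"xyz": [0.048,-0.077,0],"delta_rot": [0,0,-45]},{"xyz": [0.05,-0.09,0],"delta_rot": [0,0,-51]},{"xyz": [0.05,-0.09,0],"delta_rot": [0,0,-51]},{"xyz": [0.05,-0.09,0],"delta_rot": [0,0,-51]}]}}

```text
t: 6.1
ee_pos: [0.6703, -0.1651, 0.1679]
eef_rot: [-180.0, -0.0, 0.3]
contact_force: [-1.0, 0.4, -0.2]
gripper_width: 0.0311
gripper_force: 0.0
```

```bash
cat > arm.py <<'E'
from meas import *
p=np.array([.5516,-.1709])
def look(tag):
    r={}
    for n in('top','side'):
        im,d=manip.read_camera(n); cv2.imwrite(f'pics/{n}{tag}.png',im[:,:,::-1]); np.save(f'{n}{tag}.npy',d); r[n]=(im,d,cloud(n,d))
    return r
def mods(r):
    for n in r:
        print(n)
        for c,s,a,rc,ra,z,col in modules(n,*r[n]):
            if .09<max(s)<.12 and np.ptp(col)<25 and .2<c[0]<.8: print(c,s,a,rc,ra,z)
E
python3 - <<'E'
from arm import *
r=look('1'); mods(r)
for n in r:
    C=r[n][2]; m=(r[n][1]>0)&(np.hypot(C[...,0]-p[0],C[...,1]-p[1])<.14)&(C[...,2]>.12)&(C[...,2]<.15)
    m&=np.hypot(C[...,0]-p[0],C[...,1]-p[1])>.03
    P=C[m]; print(n,len(P),np.median(P,0))
    print(manip.spot_point('probe_grip',n)[:2])
E
```

```text
top
[0.5631 0.3534] [0.0435 0.107 ] -37.81732177734375 [0.5604 0.3547] -36.17872 0.04916689402971064
[ 0.536 -0.406] [0.0402 0.1029] -82.7054500579834 [ 0.5358 -0.4054] -82.919205 0.049359120909743946
[0.4264 0.3059] [0.1056 0.0404] 68.94326782226562 [0.4254 0.3043] 68.38344 0.049031158552086576
[ 0.4246 -0.2688] [0.04   0.1055] -79.52834415435791 [ 0.4246 -0.2665] -79.204926 0.0493141709698076
[ 0.3092 -0.2597] [0.1056 0.0397] 66.31338500976562 [ 0.308  -0.2625] 66.465355 0.048540204093243736
side
[0.5611 0.352 ] [0.0493 0.1073] -33.5062370300293 [0.5605 0.3534] -36.964523 0.04837141302483628
[0.425  0.3038] [0.1064 0.0403] 70.89606475830078 [0.4246 0.302 ] 68.422165 0.04829628719374343
[ 0.4243 -0.2679] [0.0416 0.1101] -79.4498348236084 [ 0.4237 -0.267 ] -79.030785 0.04829637929050972
[ 0.5366 -0.407 ] [0.042  0.1074] -82.85124778747559 [ 0.5358 -0.4072] -83.08651 0.04876642133690496
top 0 [nan nan nan]
[]
side 329 [ 0.6346 -0.1742  0.1419]
[{'xy': [378.0, 171.4], 'p': 0.89}, {'xy': [296.1, 212.7], 'p': 0.69}]
  return _methods._mean(a, axis=axis, dtype=dtype,
  ret = um.true_divide(
```

>>> {"fn": "move_arm", "kwargs": {"commands": [{"xyz": [0,0,0.05],"delta_rot": [0,0,0]},{"xyz": [0,0,0.1],"delta_rot": [0,0,0]},{"xyz": [-0.03,0,0.1],"delta_rot": [0,0,8]},{"xyz": [-0.07,-0.03,0.1],"delta_rot": [0,0,16]},{"xyz": [-0.11,-0.06,0.1],"delta_rot": [0,0,24]},{"xyz": [-0.15,-0.08,0.1],"delta_rot": [0,0,32]},{"xyz": [-0.19,-0.1,0.1],"delta_rot": [0,0,40]},{"xyz": [-0.22,-0.102,0.1],"delta_rot": [0,0,48]},{"xyz": [-0.246,-0.102,0.08],"delta_rot": [0,0,56]},{"xyz": [-0.246,-0.102,0.05],"delta_rot": [0,0,64]},{"xyz": [-0.246,-0.102,0.02],"delta_rot": [0,0,72]},{"xyz": [-0.246,-0.102,-0.02],"delta_rot": [0,0,80]}], "grip": 0.45}}

```text
t: 7.5
ee_pos: [0.425, -0.2676, 0.148]
eef_rot: [179.8, 0.1, 80.5]
contact_force: [0.3, -0.9, -0.0]
gripper_width: 0.0393
gripper_force: 0.0
```

>>> {"fn": "move_arm", "kwargs": {"commands": [{"xyz": [0,0,0],"delta_rot": [0,0,8]},{"xyz": [0,0,0],"delta_rot": [0,0,16]},{"xyz": [0,0,0],"delta_rot": [0,0,20]},{"xyz": [0,0,0],"delta_rot": [0,0,20]}]}}

```text
t: 7.9
ee_pos: [0.4245, -0.267, 0.1476]
eef_rot: [180.0, 0.0, 100.2]
contact_force: [0.2, -0.1, -0.4]
gripper_width: 0.0392
gripper_force: 0.0
```

>>> {"fn": "move_arm", "kwargs": {"commands": [{"xyz": [0,0,-0.04],"delta_rot": [0,0,0]},{"xyz": [0,0,-0.07],"delta_rot": [0,0,0]},{"xyz": [0,0,-0.095],"delta_rot": [0,0,0]},{"xyz": [0,0,-0.106],"delta_rot": [0,0,0]},{"xyz": [0,0,-0.111],"delta_rot": [0,0,0]},{"xyz": [0,0,-0.111],"delta_rot": [0,0,0]}]}}

```text
t: 8.5
ee_pos: [0.4247, -0.2674, 0.0369]
eef_rot: [180.0, 0.0, 100.1]
contact_force: [-0.1, -0.1, 1.3]
gripper_width: 0.0392
gripper_force: 0.0
```

>>> {"fn": "move_arm", "kwargs": {"commands": [{"xyz": [0,0,0],"delta_rot": [0,0,0]},{"xyz": [0,0,0],"delta_rot": [0,0,0]},{"xyz": [0,0,0],"delta_rot": [0,0,0]},{"xyz": [0,0,0],"delta_rot": [0,0,0]},{"xyz": [0,0,0],"delta_rot": [0,0,0]}], "grip": 0}}

```text
t: 9.0
ee_pos: [0.4248, -0.2674, 0.0369]
eef_rot: [180.0, 0.0, 100.1]
contact_force: [0.6, -0.5, -1.9]
gripper_width: 0.0092
gripper_force: 29.9
```

>>> {"fn": "move_arm", "kwargs": {"commands": [{"xyz": [0,0,0.03],"delta_rot": [0,0,0]},{"xyz": [0,0,0.07],"delta_rot": [0,0,0]},{"xyz": [0,0,0.115],"delta_rot": [0,0,0]},{"xyz": [0,0,0.16],"delta_rot": [0,0,-1]},{"xyz": [0,0,0.205],"delta_rot": [0,0,-2]},{"xyz": [0.02,0.025,0.243],"delta_rot": [0,0,-4]},{"xyz": [0.05,0.056,0.243],"delta_rot": [0,0,-4]},{"xyz": [0.08,0.09,0.243],"delta_rot": [0,0,-4]},{"xyz": [0.11,0.124,0.243],"delta_rot": [0,0,-4]},{"xyz": [0.14,0.158,0.243],"delta_rot": [0,0,-4]},{"xyz": [0.17,0.192,0.243],"delta_rot": [0,0,-4]},{"xyz": [0.2,0.2255,0.243],"delta_rot": [0,0,-4]}]}}

```text
t: 10.2
ee_pos: [0.625, -0.0406, 0.2789]
eef_rot: [-179.9, 0.0, 96.0]
contact_force: [1.2, -0.0, -2.3]
gripper_width: 0.0097
gripper_force: 29.9
```

>>> {"fn": "move_arm", "kwargs": {"commands": [{"xyz": [0,0,-0.04],"delta_rot": [0,0,0]},{"xyz": [0,0,-0.08],"delta_rot": [0,0,0]},{"xyz": [0,0,-0.1],"delta_rot": [0,0,0]},{"xyz": [0,0,-0.12],"delta_rot": [0,0,0]},{"xyz": [0,0,-0.12],"delta_rot": [0,0,0]}]}}

```text
t: 10.7
ee_pos: [0.6222, -0.0421, 0.1559]
eef_rot: [-179.6, -0.1, 96.1]
contact_force: [-0.1, 0.1, -2.5]
gripper_width: 0.0098
gripper_force: 29.9
```

```bash
python3 - <<'E'
from arm import *
np.seterr(all='ignore'); r=look('2')
# box frame check from rim in both views; held module
c=np.array([.5386,-.0516]);a=np.radians(6.2);R=np.array([[np.cos(a),-np.sin(a)],[np.sin(a),np.cos(a)]])
for n in r:
    C=r[n][2]; B=(C[...,:2]-c)@R; z=C[...,2]
    m=(abs(B[...,0])<.14)&(B[...,1]>-.09)&(B[...,1]<.075)&(z>.07)&(z<.08); P=B[m]
    print(n,np.percentile(P,[.5,2,98,99.5],axis=0))
    s=P[(abs(P[:,0])<.1)]; print('walls y',np.median(s[s[:,1]<-.04],0),np.median(s[s[:,1]>.04],0)); s=P[abs(P[:,1])<.045]; print('walls x',np.median(s[s[:,0]<-.08],0),np.median(s[s[:,0]>.08],0))
im=np.vstack([r['top'][0][130:260,230:430]]) 
a=cv2.resize(r['side'][0][90:270,230:450],None,fx=2.5,fy=2.5); b=cv2.resize(im,None,fx=1.2,fy=1.2)
cv2.imwrite('pics/s2c.png',a[:,:,::-1])
E
```

```text
top [[-0.1237 -0.0618]
 [-0.1231 -0.0618]
 [ 0.1225 -0.0432]
 [ 0.1229 -0.0407]]
walls y [-0.0027 -0.0591] [nan nan]
walls x [nan nan] [ 0.1202 -0.0411]
side [[-0.1248 -0.0641]
 [-0.1243 -0.063 ]
 [ 0.1217  0.0685]
 [ 0.123   0.07  ]]
walls y [-0.038  -0.0585] [-0.0091  0.0612]
walls x [-0.1221 -0.0033] [ 0.1195 -0.0262]
  return _methods._mean(a, axis=axis, dtype=dtype,
```

View pics/s2c.png

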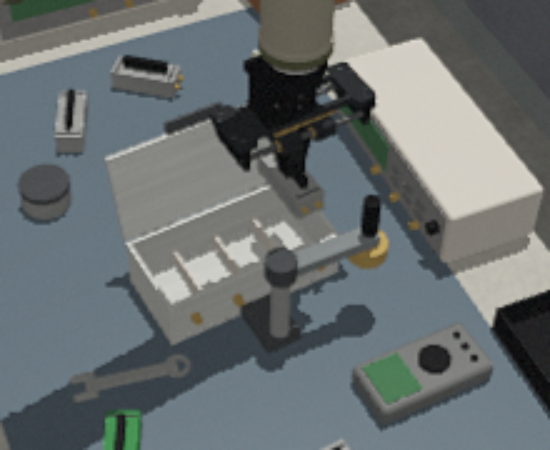

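>>> {"fn": "move_arm", "kwargs": {"commands": [{"xyz": [0.001,0,-0.03],"delta_rot": [0,0,0]},{"xyz": [0.001,0,-0.06],"delta_rot": [0,0,0]},{"xyz": [0.001,0,-0.085],"delta_rot": [0,0,0]},{"xyz": [0.001,0,-0.1],"delta_rot": [0,0,0]},{"xyz": [0.001,0,-0.11],"delta_rot": [0,0,0]},{"xyz": [0.001,0,-0.114],"delta_rot": [0,0,0]},{"xyz": [0.001,0,-0.114],"delta_rot": [0,0,0]}]}}

```text
t: 11.5
ee_pos: [0.6258, -0.0418, 0.0461]
eef_rot: [180.0, 0.0, 96.1]
contact_force: [0.6, -0.1, -2.7]
gripper_width: 0.0096
gripper_force: 29.9
```

Still 3 mm above the floor; set down gently and release slightly.

>>> {"fn": "move_arm", "kwargs": {"commands": [{"xyz": [0,0,-0.002],"delta_rot": [0,0,0]},{"xyz": [0,0,-0.003],"delta_rot": [0,0,0]},{"xyz": [0,0,-0.003],"delta_rot": [0,0,0]}]}}

```text
t: 11.8
ee_pos: [0.6257, -0.0419, 0.043]
eef_rot: [180.0, 0.0, 96.1]
contact_force: [-0.1, 0.8, -2.4]
gripper_width: 0.01
gripper_force: 29.9
```

>>> {"fn": "move_arm", "kwargs": {"commands": [{"xyz": [0,0,0],"delta_rot": [0,0,0]},{"xyz": [0,0,0],"delta_rot": [0,0,0]},{"xyz": [0,0,0],"delta_rot": [0,0,0]},{"xyz": [0,0,0.02],"delta_rot": [0,0,0]},{"xyz": [0,0,0.05],"delta_rot": [0,0,0]},{"xyz": [0,0,0.1],"delta_rot": [0,0,0]},{"xyz": [0,0,0.15],"delta_rot": [0,0,0]},{"xyz": [0,0,0.2],"delta_rot": [0,0,0]}], "grip": 0.2}}

```text
t: 12.6
ee_pos: [0.6251, -0.0417, 0.2449]
eef_rot: [180.0, 0.0, 96.1]
contact_force: [1.5, -0.7, 0.3]
gripper_width: 0.0177
gripper_force: 0.0
```

```bash
python3 - <<'E'
from arm import *
np.seterr(all='ignore'); r=look('3'); mods(r); print(manip.observe()['ee_pos'])
E
```

```text
top
[ 0.7916 -0.1011] [0.0156 0.0961] -88.4730304479599 [ 0.7941 -0.1012] 87.76086 0.05675309034559163
[0.5635 0.3534] [0.0433 0.1063] -37.14665985107422 [0.5616 0.3542] -36.829338 0.04889195144633703
[ 0.5361 -0.4057] [0.04   0.1026] -82.8695855140686 [ 0.536  -0.4048] -83.36211 0.04860385498845473
[0.4266 0.3073] [0.1063 0.0413] 68.71723937988281 [0.426 0.304] 68.49212 0.049368514556499335
side
[0.5605 0.3498] [0.0453 0.1073] -32.102725982666016 [0.5607 0.3534] -42.0258 0.047447940990648294
[0.4253 0.3038] [0.1106 0.041 ] 69.79251861572266 [0.4246 0.302 ] 68.8833 0.05039716821331451
[ 0.5357 -0.4054] [0.0422 0.1069] -83.42388916015625 [ 0.5358 -0.4067] -83.44775 0.04808188891264341
[ 0.6284 -0.0413  0.2507]
```

>>> {"fn": "move_arm", "kwargs": {"commands": [{"xyz": [0,0,0.04],"delta_rot": [0,0,0]},{"xyz": [-0.011,-0.045,0.04],"delta_rot": [0,0,1]},{"xyz": [-0.022,-0.09,0.04],"delta_rot": [0,0,1]},{"xyz": [-0.033,-0.135,0.04],"delta_rot": [0,0,1]},{"xyz": [-0.045,-0.18,0.04],"delta_rot": [0,0,1]},{"xyz": [-0.056,-0.225,0.04],"delta_rot": [0,0,1]},{"xyz": [-0.067,-0.27,0.04],"delta_rot": [0,0,1]},{"xyz": [-0.079,-0.31,0.02],"delta_rot": [0,0,1]},{"xyz": [-0.085,-0.34,-0.02],"delta_rot": [0,0,1]},{"xyz": [-0.09,-0.364,-0.06],"delta_rot": [0,0,1]},{"xyz": [-0.09,-0.364,-0.1],"delta_rot": [0,0,1]},{"xyz": [-0.09,-0.364,-0.1],"delta_rot": [0,0,1]}], "grip": 0.45}}

```text
t: 13.9
ee_pos: [0.5321, -0.4049, 0.1362]
eef_rot: [-179.6, -0.4, 97.0]
contact_force: [-0.5, 1.8, -0.4]
gripper_width: 0.0392
gripper_force: 0.0
```

>>> {"fn": "move_arm", "kwargs": {"commands": [{"xyz": [0,0,0],"delta_rot": [0,0,0]},{"xyz": [0,0,0],"delta_rot": [0,0,0]}]}}

```text
t: 14.1
ee_pos: [0.5372, -0.4056, 0.1457]
eef_rot: [179.8, 0.1, 97.1]
contact_force: [-0.2, -0.3, 0.8]
gripper_width: 0.0391
gripper_force: 0.0
```

>>> {"fn": "move_arm", "kwargs": {"commands": [{"xyz": [-0.001,0,-0.04],"delta_rot": [0,0,0]},{"xyz": [-0.001,0,-0.07],"delta_rot": [0,0,0]},{"xyz": [-0.001,0,-0.09],"delta_rot": [0,0,0]},{"xyz": [-0.001,0,-0.1],"delta_rot": [0,0,0]},{"xyz": [-0.001,0,-0.107],"delta_rot": [0,0,0]},{"xyz": [-0.001,0,-0.107],"delta_rot": [0,0,0]}]}}

```text
t: 14.7
ee_pos: [0.535, -0.406, 0.0365]
eef_rot: [179.9, 0.0, 97.1]
contact_force: [-0.1, 0.7, 0.4]
gripper_width: 0.0393
gripper_force: 0.0
```

>>> {"fn": "move_arm", "kwargs": {"commands": [{"xyz": [0,0,0],"delta_rot": [0,0,0]},{"xyz": [0,0,0],"delta_rot": [0,0,0]},{"xyz": [0,0,0],"delta_rot": [0,0,0]},{"xyz": [0,0,0],"delta_rot": [0,0,0]},{"xyz": [0,0,0],"delta_rot": [0,0,0]}], "grip": 0}}

```text
t: 15.2
ee_pos: [0.5349, -0.4058, 0.036]
eef_rot: [179.9, 0.0, 97.1]
contact_force: [-0.2, -0.7, -2.1]
gripper_width: 0.0098
gripper_force: 29.9
```

>>> {"fn": "move_arm", "kwargs": {"commands": [{"xyz": [0,0,0.03],"delta_rot": [0,0,0]},{"xyz": [0,0,0.07],"delta_rot": [0,0,0]},{"xyz": [0,0,0.115],"delta_rot": [0,0,0]},{"xyz": [0,0,0.16],"delta_rot": [0,0,0]},{"xyz": [0,0.02,0.2],"delta_rot": [0,0,-1]},{"xyz": [0.004,0.05,0.235],"delta_rot": [0,0,-1]},{"xyz": [0.01,0.095,0.245],"delta_rot": [0,0,-1]},{"xyz": [0.014,0.14,0.245],"delta_rot": [0,0,-1]},{"xyz": [0.018,0.185,0.245],"delta_rot": [0,0,-1]},{"xyz": [0.022,0.23,0.245],"delta_rot": [0,0,-1]},{"xyz": [0.026,0.275,0.245],"delta_rot": [0,0,-1]},{"xyz": [0.03,0.32,0.245],"delta_rot": [0,0,-1]}]}}

```text
t: 16.4
ee_pos: [0.5638, -0.0842, 0.2803]
eef_rot: [-180.0, 0.0, 96.1]
contact_force: [0.8, 0.0, -2.5]
gripper_width: 0.0097
gripper_force: 29.9
```

>>> {"fn": "move_arm", "kwargs": {"commands": [{"xyz": [0.003,0.037,0],"delta_rot": [0,0,0]},{"xyz": [0.003,0.037,0],"delta_rot": [0,0,0]},{"xyz": [0.003,0.037,-0.04],"delta_rot": [0,0,0]},{"xyz": [0.003,0.037,-0.08],"delta_rot": [0,0,0]},{"xyz": [0.003,0.037,-0.12],"delta_rot": [0,0,0]},{"xyz": [0.003,0.037,-0.15],"delta_rot": [0,0,0]},{"xyz": [0.003,0.037,-0.15],"delta_rot": [0,0,0]},{"xyz": [0.003,0.037,-0.15],"delta_rot": [0,0,0]}]}}

```text
t: 17.2
ee_pos: [0.5674, -0.0491, 0.1312]
eef_rot: [-180.0, -0.0, 96.1]
contact_force: [0.3, -0.1, -2.0]
gripper_width: 0.0097
gripper_force: 29.9
```

>>> {"fn": "move_arm", "kwargs": {"commands": [{"xyz": [0.001,0,-0.03],"delta_rot": [0,0,0]},{"xyz": [0.001,0,-0.055],"delta_rot": [0,0,0]},{"xyz": [0.001,0,-0.075],"delta_rot": [0,0,0]},{"xyz": [0.001,0,-0.083],"delta_rot": [0,0,0]},{"xyz": [0.001,0,-0.088],"delta_rot": [0,0,0]},{"xyz": [0.001,0,-0.088],"delta_rot": [0,0,0]}]}}

```text
t: 17.8
ee_pos: [0.5692, -0.049, 0.0436]
eef_rot: [179.9, 0.0, 96.1]
contact_force: [1.5, -0.1, -1.8]
gripper_width: 0.0099
gripper_force: 29.9
```

>>> {"fn": "move_arm", "kwargs": {"commands": [{"xyz": [0,0,0],"delta_rot": [0,0,0]},{"xyz": [0,0,0],"delta_rot": [0,0,0]},{"xyz": [0,0,0],"delta_rot": [0,0,0]},{"xyz": [0,0,0.02],"delta_rot": [0,0,0]},{"xyz": [0,0,0.05],"delta_rot": [0,0,0]},{"xyz": [0,0,0.1],"delta_rot": [0,0,0]},{"xyz": [0,0,0.15],"delta_rot": [0,0,0]},{"xyz": [0,0,0.2],"delta_rot": [0,0,0]},{"xyz": [0,0,0.25],"delta_rot": [0,0,0]},{"xyz": [0,0,0.25],"delta_rot": [0,0,0]}], "grip": 0.2}}

```text
t: 18.8
ee_pos: [0.5709, -0.0483, 0.3005]
eef_rot: [179.4, 0.1, 96.1]
contact_force: [0.3, 1.3, -1.7]
gripper_width: 0.0175
gripper_force: 0.0
```

```bash
python3 - <<'E'
from arm import *
np.seterr(all='ignore'); r=look('4'); mods(r); print(manip.observe()['ee_pos'])
a=cv2.resize(r['side'][0][90:270,230:450],None,fx=2.5,fy=2.5); cv2.imwrite('pics/s4c.png',a[:,:,::-1])
E
```

```text
top
[0.563  0.3531] [0.0432 0.1064] -39.54939270019531 [0.5619 0.3537] -38.209877 0.04850728504864579
[0.4262 0.3063] [0.1039 0.0411] 68.83241271972656 [0.4261 0.3044] 68.945 0.04878335681954525
side
[0.5593 0.3505] [0.0444 0.1077] -36.52687454223633 [0.5613 0.353 ] -35.821747 0.0483382221421278
[0.425 0.306] [0.1099 0.0415] 69.25234985351562 [0.4237 0.301 ] 67.97218 0.04909569223650982
[ 0.5689 -0.0487  0.2942]
```

View pics/s4c.png

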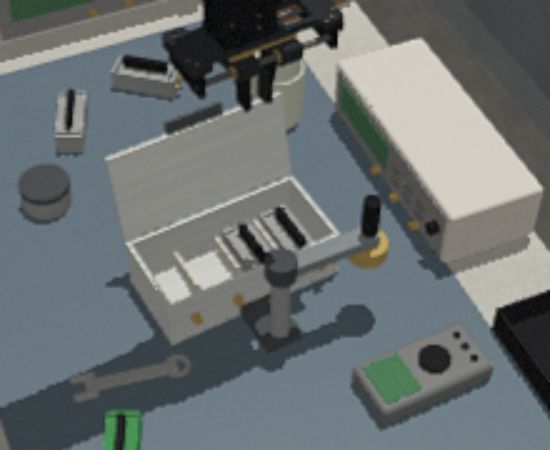

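>>> {"fn": "move_arm", "kwargs": {"commands": [{"xyz": [0,0.045,0],"delta_rot": [0,0,5]},{"xyz": [0,0.09,0],"delta_rot": [0,0,10]},{"xyz": [0,0.135,0],"delta_rot": [0,0,15]},{"xyz": [0,0.18,0],"delta_rot": [0,0,20]},{"xyz": [-0.008,0.225,0],"delta_rot": [0,0,25]},{"xyz": [-0.008,0.27,0],"delta_rot": [0,0,30]},{"xyz": [-0.008,0.315,0],"delta_rot": [0,0,36]},{"xyz": [-0.008,0.36,-0.02],"delta_rot": [0,0,42]},{"xyz": [-0.008,0.402,-0.06],"delta_rot": [0,0,46]},{"xyz": [-0.008,0.402,-0.11],"delta_rot": [0,0,46]},{"xyz": [-0.008,0.402,-0.15],"delta_rot": [0,0,46]},{"xyz": [-0.008,0.402,-0.15],"delta_rot": [0,0,46]}], "grip": 0.45}}

```text
t: 20.1
ee_pos: [0.557, 0.3506, 0.1347]
eef_rot: [-179.3, -0.2, 142.2]
contact_force: [-1.1, -1.4, 0.2]
gripper_width: 0.0393
gripper_force: 0.0
```

>>> {"fn": "move_arm", "kwargs": {"commands": [{"xyz": [0,0,0],"delta_rot": [0,0,0]},{"xyz": [0,0,0],"delta_rot": [0,0,0]}]}}

```text
t: 20.3
ee_pos: [0.5614, 0.3537, 0.1454]
eef_rot: [179.8, 0.1, 142.0]
contact_force: [0.0, -0.3, 1.1]
gripper_width: 0.0393
gripper_force: 0.0
```

>>> {"fn": "move_arm", "kwargs": {"commands": [{"xyz": [0,0,-0.04],"delta_rot": [0,0,0]},{"xyz": [0,0,-0.07],"delta_rot": [0,0,0]},{"xyz": [0,0,-0.09],"delta_rot": [0,0,0]},{"xyz": [0,0,-0.1],"delta_rot": [0,0,0]},{"xyz": [0,0,-0.107],"delta_rot": [0,0,0]},{"xyz": [0,0,-0.107],"delta_rot": [0,0,0]}]}}

```text
t: 20.9
ee_pos: [0.5609, 0.3534, 0.0365]
eef_rot: [179.9, 0.0, 142.1]
contact_force: [-0.2, -0.4, -0.2]
gripper_width: 0.0391
gripper_force: 0.0
```

>>> {"fn": "move_arm", "kwargs": {"commands": [{"xyz": [0,0,0],"delta_rot": [0,0,0]},{"xyz": [0,0,0],"delta_rot": [0,0,0]},{"xyz": [0,0,0],"delta_rot": [0,0,0]},{"xyz": [0,0,0],"delta_rot": [0,0,0]},{"xyz": [0,0,0],"delta_rot": [0,0,0]}], "grip": 0}}

```text
t: 21.4
ee_pos: [0.5607, 0.3536, 0.0361]
eef_rot: [179.9, 0.0, 142.1]
contact_force: [-0.5, 0.1, -1.7]
gripper_width: 0.0096
gripper_force: 29.9
```

>>> {"fn": "move_arm", "kwargs": {"commands": [{"xyz": [0,0,0.03],"delta_rot": [0,0,0]},{"xyz": [0,0,0.07],"delta_rot": [0,0,0]},{"xyz": [0,0,0.115],"delta_rot": [0,0,-5]},{"xyz": [0,0,0.16],"delta_rot": [0,0,-10]},{"xyz": [0,0,0.205],"delta_rot": [0,0,-15]},{"xyz": [0,-0.02,0.245],"delta_rot": [0,0,-20]},{"xyz": [-0.01,-0.06,0.255],"delta_rot": [0,0,-26]},{"xyz": [-0.02,-0.105,0.255],"delta_rot": [0,0,-32]},{"xyz": [-0.03,-0.15,0.255],"delta_rot": [0,0,-38]},{"xyz": [-0.035,-0.195,0.255],"delta_rot": [0,0,-42]},{"xyz": [-0.04,-0.24,0.255],"delta_rot": [0,0,-46]},{"xyz": [-0.045,-0.285,0.255],"delta_rot": [0,0,-46]}]}}

```text
t: 22.6
ee_pos: [0.5144, 0.0662, 0.2902]
eef_rot: [-180.0, 0.0, 95.9]
contact_force: [0.8, -0.4, -3.8]
gripper_width: 0.0095
gripper_force: 29.9
```

>>> {"fn": "move_arm", "kwargs": {"commands": [{"xyz": [-0.003,-0.045,0],"delta_rot": [0,0,0]},{"xyz": [-0.007,-0.09,0],"delta_rot": [0,0,0]},{"xyz": [-0.007,-0.124,0],"delta_rot": [0,0,0]},{"xyz": [-0.007,-0.124,0],"delta_rot": [0,0,0]},{"xyz": [-0.007,-0.124,-0.04],"delta_rot": [0,0,0]},{"xyz": [-0.007,-0.124,-0.08],"delta_rot": [0,0,0]},{"xyz": [-0.007,-0.124,-0.12],"delta_rot": [0,0,0]},{"xyz": [-0.007,-0.124,-0.16],"delta_rot": [0,0,0]},{"xyz": [-0.007,-0.124,-0.16],"delta_rot": [0,0,0]},{"xyz": [-0.007,-0.124,-0.16],"delta_rot": [0,0,0]}]}}

```text
t: 23.6
ee_pos: [0.5082, -0.0553, 0.1312]
eef_rot: [-179.9, -0.0, 96.1]
contact_force: [0.6, -0.6, -2.5]
gripper_width: 0.0094
gripper_force: 29.9
```

>>> {"fn": "move_arm", "kwargs": {"commands": [{"xyz": [0.001,0,-0.03],"delta_rot": [0,0,0]},{"xyz": [0.001,0,-0.055],"delta_rot": [0,0,0]},{"xyz": [0.001,0,-0.075],"delta_rot": [0,0,0]},{"xyz": [0.001,0,-0.083],"delta_rot": [0,0,0]},{"xyz": [0.001,0,-0.088],"delta_rot": [0,0,0]},{"xyz": [0.001,0,-0.088],"delta_rot": [0,0,0]}]}}

```text
t: 24.2
ee_pos: [0.5103, -0.0559, 0.0437]
eef_rot: [179.9, 0.0, 96.1]
contact_force: [0.1, -0.8, -3.1]
gripper_width: 0.0097
gripper_force: 29.9
```

>>> {"fn": "move_arm", "kwargs": {"commands": [{"xyz": [0,0,0],"delta_rot": [0,0,0]},{"xyz": [0,0,0],"delta_rot": [0,0,0]},{"xyz": [0,0,0],"delta_rot": [0,0,0]},{"xyz": [0,0,0.02],"delta_rot": [0,0,0]},{"xyz": [0,0,0.05],"delta_rot": [0,0,0]},{"xyz": [0,0,0.1],"delta_rot": [0,0,0]},{"xyz": [0,0,0.15],"delta_rot": [0,0,0]},{"xyz": [0,0,0.2],"delta_rot": [0,0,0]},{"xyz": [0,0,0.25],"delta_rot": [0,0,0]},{"xyz": [0,0,0.25],"delta_rot": [0,0,0]}], "grip": 0.2}}

```text
t: 25.2
ee_pos: [0.512, -0.0555, 0.3001]
eef_rot: [179.4, 0.2, 96.1]
contact_force: [0.9, -0.3, -0.3]
gripper_width: 0.0172
gripper_force: 0.0
```

```bash
python3 - <<'E'
from arm import *
np.seterr(all='ignore'); r=look('5'); mods(r); print(manip.observe()['ee_pos'])
E
```

```text
top
[0.4267 0.3069] [0.1065 0.0405] 69.06739044189453 [0.4257 0.3047] 68.0831 0.04861278319345658
side
[0.4256 0.3058] [0.1095 0.0407] 68.17596435546875 [0.4232 0.2989] 69.55687 0.05012293184499659
[ 0.5099 -0.0558  0.2939]
```

>>> {"fn": "move_arm", "kwargs": {"commands": [{"xyz": [-0.01,0.045,0],"delta_rot": [0,0,-3]},{"xyz": [-0.02,0.09,0],"delta_rot": [0,0,-6]},{"xyz": [-0.03,0.135,0],"delta_rot": [0,0,-10]},{"xyz": [-0.041,0.18,0],"delta_rot": [0,0,-14]},{"xyz": [-0.052,0.225,0],"delta_rot": [0,0,-18]},{"xyz": [-0.062,0.27,0],"delta_rot": [0,0,-22]},{"xyz": [-0.073,0.315,0],"delta_rot": [0,0,-25]},{"xyz": [-0.084,0.361,-0.02],"delta_rot": [0,0,-27]},{"xyz": [-0.084,0.361,-0.065],"delta_rot": [0,0,-27]},{"xyz": [-0.084,0.361,-0.11],"delta_rot": [0,0,-27]},{"xyz": [-0.084,0.361,-0.15],"delta_rot": [0,0,-27]},{"xyz": [-0.084,0.361,-0.15],"delta_rot": [0,0,-27]}], "grip": 0.45}}

```text
t: 26.5
ee_pos: [0.422, 0.3026, 0.1368]
eef_rot: [-179.6, 0.5, 69.1]
contact_force: [-0.0, -0.5, -0.0]
gripper_width: 0.0395
gripper_force: 0.0
```

>>> {"fn": "move_arm", "kwargs": {"commands": [{"xyz": [0,0,0],"delta_rot": [0,0,0]},{"xyz": [0,0,0],"delta_rot": [0,0,0]}]}}

```text
t: 26.7
ee_pos: [0.4262, 0.3059, 0.1446]
eef_rot: [179.9, -0.1, 69.1]
contact_force: [0.5, 0.2, 0.4]
gripper_width: 0.0394
gripper_force: 0.0
```

>>> {"fn": "move_arm", "kwargs": {"commands": [{"xyz": [0,0,-0.04],"delta_rot": [0,0,0]},{"xyz": [0,0,-0.07],"delta_rot": [0,0,0]},{"xyz": [0,0,-0.09],"delta_rot": [0,0,0]},{"xyz": [0,0,-0.1],"delta_rot": [0,0,0]},{"xyz": [0,0,-0.107],"delta_rot": [0,0,0]},{"xyz": [0,0,-0.107],"delta_rot": [0,0,0]}]}}

```text
t: 27.3
ee_pos: [0.4259, 0.3054, 0.0362]
eef_rot: [180.0, -0.0, 69.1]
contact_force: [-0.1, -0.2, 0.8]
gripper_width: 0.0394
gripper_force: 0.0
```

>>> {"fn": "move_arm", "kwargs": {"commands": [{"xyz": [0,0,0],"delta_rot": [0,0,0]},{"xyz": [0,0,0],"delta_rot": [0,0,0]},{"xyz": [0,0,0],"delta_rot": [0,0,0]},{"xyz": [0,0,0],"delta_rot": [0,0,0]},{"xyz": [0,0,0],"delta_rot": [0,0,0]}], "grip": 0}}

```text
t: 27.8
ee_pos: [0.4257, 0.3051, 0.0358]
eef_rot: [180.0, -0.0, 69.1]
contact_force: [-0.1, -0.1, -2.1]
gripper_width: 0.0098
gripper_force: 29.9
```

>>> {"fn": "move_arm", "kwargs": {"commands": [{"xyz": [0,0,0.03],"delta_rot": [0,0,0]},{"xyz": [0,0,0.07],"delta_rot": [0,0,0]},{"xyz": [0,0,0.115],"delta_rot": [0,0,3]},{"xyz": [0,0,0.16],"delta_rot": [0,0,6]},{"xyz": [0,0,0.205],"delta_rot": [0,0,10]},{"xyz": [0,-0.02,0.245],"delta_rot": [0,0,14]},{"xyz": [0.005,-0.06,0.255],"delta_rot": [0,0,18]},{"xyz": [0.01,-0.105,0.255],"delta_rot": [0,0,22]},{"xyz": [0.015,-0.15,0.255],"delta_rot": [0,0,25]},{"xyz": [0.02,-0.195,0.255],"delta_rot": [0,0,27]},{"xyz": [0.026,-0.24,0.255],"delta_rot": [0,0,27]},{"xyz": [0.026,-0.285,0.255],"delta_rot": [0,0,27]}]}}

```text
t: 29.0
ee_pos: [0.4511, 0.0182, 0.2903]
eef_rot: [-180.0, 0.0, 96.1]
contact_force: [0.3, -0.2, -3.4]
gripper_width: 0.0096
gripper_force: 29.9
```

>>> {"fn": "move_arm", "kwargs": {"commands": [{"xyz": [0,-0.045,0],"delta_rot": [0,0,0]},{"xyz": [0,-0.081,0],"delta_rot": [0,0,0]},{"xyz": [0,-0.081,0],"delta_rot": [0,0,0]},{"xyz": [0,-0.081,-0.04],"delta_rot": [0,0,0]},{"xyz": [0,-0.081,-0.08],"delta_rot": [0,0,0]},{"xyz": [0,-0.081,-0.12],"delta_rot": [0,0,0]},{"xyz": [0,-0.081,-0.16],"delta_rot": [0,0,0]},{"xyz": [0,-0.081,-0.16],"delta_rot": [0,0,0]},{"xyz": [0,-0.081,-0.16],"delta_rot": [0,0,0]}]}}

```text
t: 29.9
ee_pos: [0.4513, -0.0603, 0.1312]
eef_rot: [-180.0, -0.0, 96.1]
contact_force: [0.5, -0.8, -2.6]
gripper_width: 0.0099
gripper_force: 29.9
```

>>> {"fn": "move_arm", "kwargs": {"commands": [{"xyz": [0.001,-0.001,-0.03],"delta_rot": [0,0,0]},{"xyz": [0.001,-0.001,-0.055],"delta_rot": [0,0,0]},{"xyz": [0.001,-0.001,-0.075],"delta_rot": [0,0,0]},{"xyz": [0.001,-0.001,-0.083],"delta_rot": [0,0,0]},{"xyz": [0.001,-0.001,-0.088],"delta_rot": [0,0,0]},{"xyz": [0.001,-0.001,-0.088],"delta_rot": [0,0,0]}]}}

```text
t: 30.5
ee_pos: [0.4533, -0.062, 0.0436]
eef_rot: [179.9, 0.0, 96.1]
contact_force: [0.1, -1.0, -2.8]
gripper_width: 0.0095
gripper_force: 29.9
```

>>> {"fn": "move_arm", "kwargs": {"commands": [{"xyz": [0,0,0],"delta_rot": [0,0,0]},{"xyz": [0,0,0],"delta_rot": [0,0,0]},{"xyz": [0,0,0],"delta_rot": [0,0,0]},{"xyz": [0,0,0.02],"delta_rot": [0,0,0]},{"xyz": [0,0,0.05],"delta_rot": [0,0,0]},{"xyz": [0,0,0.1],"delta_rot": [0,0,0]},{"xyz": [0,0,0.15],"delta_rot": [0,0,0]},{"xyz": [0,0,0.2],"delta_rot": [0,0,0]},{"xyz": [0,0,0.25],"delta_rot": [0,0,0]},{"xyz": [0,0,0.25],"delta_rot": [0,0,0]}], "grip": 0.2}}

```text
t: 31.5
ee_pos: [0.455, -0.0617, 0.2996]
eef_rot: [179.4, 0.2, 96.1]
contact_force: [1.0, -0.7, -0.5]
gripper_width: 0.0175
gripper_force: 0.0
```

>>> {"fn": "move_arm", "kwargs": {"commands": [{"xyz": [0.02,0.04,0],"delta_rot": [0,0,0]},{"xyz": [0.04,0.085,0],"delta_rot": [0,0,0]},{"xyz": [0.055,0.125,0],"delta_rot": [0,0,0]},{"xyz": [0.069,0.16,0],"delta_rot": [0,0,0]},{"xyz": [0.069,0.16,0],"delta_rot": [0,0,0]},{"xyz": [0.069,0.16,-0.04],"delta_rot": [0,0,0]},{"xyz": [0.069,0.16,-0.08],"delta_rot": [0,0,0]},{"xyz": [0.069,0.16,-0.118],"delta_rot": [0,0,0]},{"xyz": [0.069,0.16,-0.118],"delta_rot": [0,0,0]},{"xyz": [0.069,0.16,-0.118],"delta_rot": [0,0,0]}], "grip": 0}}

```text
t: 32.5
ee_pos: [0.5215, 0.098, 0.1755]
eef_rot: [-180.0, -0.0, 96.1]
contact_force: [0.1, -0.0, -0.2]
gripper_width: 0.0005
gripper_force: 0.0
```

```bash
python3 - <<'E'
from arm import *
np.seterr(all='ignore'); r=look('6'); e=manip.observe()['ee_pos']; print(e)
c=np.array([.5386,-.0516]);a=np.radians(6.2);R=np.array([[np.cos(a),-np.sin(a)],[np.sin(a),np.cos(a)]])
for n in r:
    C=r[n][2]; B=(C[...,:2]-c)@R; z=C[...,2]
    for i,x in enumerate((-90,-30,30,90)):
        m=(abs(B[...,0]-x/1e3)<.028)&(abs(B[...,1])<.056)&(z>.048)&(z<.066); P=B[m]; print(n,i,P.shape[0],np.median(P,0),np.median(z[m]))
a=cv2.resize(r['side'][0][80:270,230:450],None,fx=2.5,fy=2.5); cv2.imwrite('pics/s6c.png',a[:,:,::-1])
for th in (100,95,90,85,80,75,70,65,60,55,50,45,40,35,30,25,20,15,10,5,2,0):
    t=np.radians(th)
    if th>90: y=72-142*np.cos(t); z=176
    else: y=62-100*np.cos(t)+8*np.sin(t)+10; z=76+100*np.sin(t)+8*np.cos(t)
    w=c+R@np.array([0,y/1e3]); print(th,np.round(np.r_[w,z/1e3],3),np.round(np.r_[w,z/1e3]-e,3))
E
```

```text
[0.5226 0.0984 0.1769]
top 0 73 [-0.0881  0.0019] 0.05451848538236605
top 1 65 [-0.0308 -0.0034] 0.05464339819965821
top 2 69 [0.0281 0.0005] 0.054961076684491794
top 3 88 [0.0866 0.0028] 0.05473463294590668
side 0 80 [-0.0896  0.0059] 0.054613502776763384
side 1 74 [-0.0318  0.0041] 0.05504612269886215
side 2 70 [0.0267 0.0034] 0.05542424155191589
side 3 107 [0.0865 0.0097] 0.05567792845715377
100 [0.528 0.044 0.176] [ 0.006 -0.054 -0.001]
95 [0.529 0.032 0.176] [ 0.007 -0.066 -0.001]
90 [0.53  0.028 0.176] [ 0.007 -0.07  -0.001]
85 [0.531 0.019 0.176] [ 0.008 -0.079 -0.001]
80 [0.532 0.011 0.176] [ 0.009 -0.088 -0.001]
75 [0.533 0.002 0.175] [ 0.01  -0.096 -0.002]
70 [ 0.534 -0.007  0.173] [ 0.011 -0.105 -0.004]
65 [ 0.535 -0.015  0.17 ] [ 0.012 -0.113 -0.007]
60 [ 0.535 -0.023  0.167] [ 0.013 -0.121 -0.01 ]
55 [ 0.536 -0.031  0.163] [ 0.014 -0.129 -0.014]
50 [ 0.537 -0.038  0.158] [ 0.015 -0.136 -0.019]
45 [ 0.538 -0.045  0.152] [ 0.015 -0.143 -0.025]
40 [ 0.539 -0.051  0.146] [ 0.016 -0.149 -0.031]
35 [ 0.539 -0.057  0.14 ] [ 0.017 -0.155 -0.037]
30 [ 0.54  -0.062  0.133] [ 0.017 -0.161 -0.044]
25 [ 0.54  -0.067  0.126] [ 0.018 -0.165 -0.051]
20 [ 0.541 -0.071  0.118] [ 0.018 -0.169 -0.059]
15 [ 0.541 -0.074  0.11 ] [ 0.018 -0.172 -0.067]
10 [ 0.541 -0.077  0.101] [ 0.019 -0.175 -0.076]
5 [ 0.542 -0.078  0.093] [ 0.019 -0.177 -0.084]
2 [ 0.542 -0.079  0.087] [ 0.019 -0.177 -0.089]
0 [ 0.542 -0.079  0.084] [ 0.019 -0.178 -0.093]
```

View pics/s6c.png

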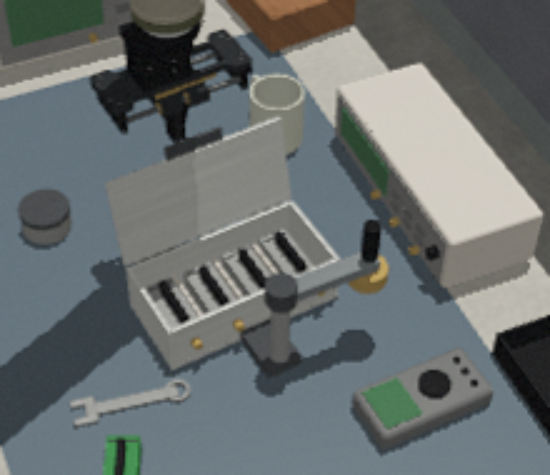

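>>> {"fn": "move_arm", "kwargs": {"commands": [{"xyz": [0.003,-0.03,0],"delta_rot": [0,0,0]},{"xyz": [0.006,-0.054,-0.001],"delta_rot": [0,0,0]},{"xyz": [0.007,-0.066,-0.001],"delta_rot": [0,0,0]},{"xyz": [0.008,-0.079,-0.001],"delta_rot": [0,0,0]},{"xyz": [0.009,-0.088,-0.001],"delta_rot": [0,0,0]},{"xyz": [0.01,-0.096,-0.002],"delta_rot": [0,0,0]},{"xyz": [0.011,-0.105,-0.004],"delta_rot": [0,0,0]},{"xyz": [0.012,-0.113,-0.007],"delta_rot": [0,0,0]},{"xyz": [0.013,-0.121,-0.01],"delta_rot": [0,0,0]},{"xyz": [0.014,-0.129,-0.014],"delta_rot": [0,0,0]}]}}

```text
t: 33.6
ee_pos: [0.5352, -0.0313, 0.16]
eef_rot: [-180.0, -0.0, 96.1]
contact_force: [1.2, 3.1, 1.1]
gripper_width: 0.0002
gripper_force: 1.4
```

>>> {"fn": "move_arm", "kwargs": {"commands": [{"xyz": [0.001,-0.007,-0.005],"delta_rot": [0,0,0]},{"xyz": [0.001,-0.014,-0.011],"delta_rot": [0,0,0]},{"xyz": [0.002,-0.02,-0.017],"delta_rot": [0,0,0]},{"xyz": [0.003,-0.026,-0.023],"delta_rot": [0,0,0]},{"xyz": [0.003,-0.032,-0.03],"delta_rot": [0,0,0]},{"xyz": [0.004,-0.036,-0.037],"delta_rot": [0,0,0]},{"xyz": [0.004,-0.04,-0.045],"delta_rot": [0,0,0]},{"xyz": [0.004,-0.043,-0.053],"delta_rot": [0,0,0]},{"xyz": [0.005,-0.046,-0.062],"delta_rot": [0,0,0]},{"xyz": [0.005,-0.048,-0.068],"delta_rot": [0,0,0]},{"xyz": [0.005,-0.048,-0.068],"delta_rot": [0,0,0]}]}}

```text
t: 34.7
ee_pos: [0.5399, -0.0794, 0.0915]
eef_rot: [-179.9, -0.0, 96.0]
contact_force: [-0.2, 0.1, -0.7]
gripper_width: 0.0007
gripper_force: 0.0
```

>>> {"fn": "move_arm", "kwargs": {"commands": [{"xyz": [0,0,-0.003],"delta_rot": [0,0,0]},{"xyz": [0,0,-0.005],"delta_rot": [0,0,0]},{"xyz": [0,0,-0.006],"delta_rot": [0,0,0]},{"xyz": [0,0,-0.006],"delta_rot": [0,0,0]}]}}

```text
t: 35.1
ee_pos: [0.5405, -0.079, 0.0866]
eef_rot: [180.0, 0.0, 96.1]
contact_force: [0.7, -0.6, 1.1]
gripper_width: 0.0004
gripper_force: 0.2
```

>>> {"fn": "move_arm", "kwargs": {"commands": [{"xyz": [0,0,-0.001],"delta_rot": [0,0,0]},{"xyz": [0,0,-0.002],"delta_rot": [0,0,0]},{"xyz": [0,0,-0.003],"delta_rot": [0,0,0]},{"xyz": [0,0,-0.003],"delta_rot": [0,0,0]}]}}

```text
t: 35.5
ee_pos: [0.5406, -0.0791, 0.0844]
eef_rot: [180.0, 0.0, 96.1]
contact_force: [-4.8, -1.8, 11.4]
gripper_width: 0.0005
gripper_force: 5.6
```

```bash
python3 - <<'E'
from arm import *
np.seterr(all='ignore'); r=look('7')
c=np.array([.5386,-.0516]);a=np.radians(6.2);R=np.array([[np.cos(a),-np.sin(a)],[np.sin(a),np.cos(a)]])
print(manip.observe()['ee_pos'],manip.observe()['contact_force'])
for n in r:
    C=r[n][2]; B=(C[...,:2]-c)@R; z=C[...,2]
    m=(abs(B[...,0])<.11)&(abs(B[...,1])<.055)&(z>.06)&(z<.1); P=np.c_[B[m],z[m]]
    A=np.c_[P[:,:2],np.ones(len(P))]; s=np.linalg.lstsq(A,P[:,2],rcond=None)[0]; print(n,len(P),s,np.median(P,0))
E
```

```text
[ 0.5406 -0.079   0.0844] [-3.3632 -1.0123 10.8131]
top 56 [-0.1127 -0.0379  0.0964] [0.1044 0.0302 0.084 ]
side 1128 [-0.0004 -0.0048  0.0841] [-0.0262 -0.0205  0.084 ]
```

>>> {"fn": "move_arm", "kwargs": {"commands": [{"xyz": [0,0,0.03],"delta_rot": [0,0,0]},{"xyz": [0,0,0.075],"delta_rot": [0,0,0]},{"xyz": [0,0,0.12],"delta_rot": [0,0,0]},{"xyz": [-0.02,0.02,0.165],"delta_rot": [0,0,0]},{"xyz": [-0.04,0.06,0.2],"delta_rot": [0,0,0]},{"xyz": [-0.06,0.1,0.2],"delta_rot": [0,0,0]},{"xyz": [-0.08,0.14,0.2],"delta_rot": [0,0,0]},{"xyz": [-0.08,0.14,0.2],"delta_rot": [0,0,0]}]}}

```text
t: 36.4
ee_pos: [0.4581, 0.0678, 0.2844]
eef_rot: [179.9, 0.0, 96.6]
contact_force: [0.6, -0.6, 0.7]
gripper_width: 0.0002
gripper_force: 0.0
```

```bash
cat > armang.py <<'E'
from arm import *
np.seterr(all='ignore')
c=np.array([.5386,-.0516]);a=np.radians(6.2);R=np.array([[np.cos(a),-np.sin(a)],[np.sin(a),np.cos(a)]])
def run(tag):
    r=look(tag)
    for n in r:
        C=r[n][2]; z=C[...,2]; rr=np.hypot(C[...,0]-p[0],C[...,1]-p[1])
        g=C[(rr>.1)&(rr<.14)&(z>.155)&(z<.215)&(r[n][1]>0)]
        if len(g): print(n,'grip',len(g),g.mean(0),g.min(0),g.max(0))
        h=C[(rr>.025)&(rr<.1)&(z>.135)&(z<.152)&(r[n][1]>0)]
        if len(h): print(n,'arm',len(h),h.mean(0),'ang',np.median(np.degrees(np.arctan2(h[:,1]-p[1],h[:,0]-p[0]))))
        B=(C[...,:2]-c)@R; m=(abs(B[...,0])<.12)&(abs(B[...,1])<.058)&(z>.06)&(z<.11); P=np.c_[B[m],z[m]]
        for _ in range(2):
            A=np.c_[P[:,:2],np.ones(len(P))]; s=np.linalg.lstsq(A,P[:,2],rcond=None)[0]; P=P[abs(A@s-P[:,2])<.004]
        print(n,'lid',len(P),s)
        print(n,[ (np.round(q['xy'],1),round(q['p'],2)) for q in manip.spot_point('lid_mark',n)[:1]])
    return r
E
python3 -c "
from armang import *
run('8');print(manip.observe()['ee_pos'])"
```

```text
top grip 56 [ 0.6691 -0.1638  0.1932] [ 0.6602 -0.1748  0.1573] [ 0.6815 -0.1532  0.2075]
top arm 201 [ 0.6138 -0.167   0.1444] ang 3.638075964249758
top lid 2016 [-0.0002  0.0008  0.0837]
top [(array([297.1, 195.5]), 0.7)]
side grip 105 [ 0.6678 -0.1678  0.1832] [ 0.6597 -0.1761  0.155 ] [ 0.6805 -0.1533  0.203 ]
side arm 201 [ 0.6128 -0.1693  0.1436] ang 0.32518924635090496
side lid 1759 [0.0014 0.0022 0.084 ]
side [(array([322.9, 184.9]), 0.57)]
[0.4605 0.0603 0.2832]
```

>>> {"fn": "move_arm", "kwargs": {"commands": [{"xyz": [0.02,-0.02,0],"delta_rot": [0,0,-8]},{"xyz": [0.04,-0.04,0],"delta_rot": [0,0,-16]},{"xyz": [0.06,-0.06,0],"delta_rot": [0,0,-24]},{"xyz": [0.08,-0.08,0],"delta_rot": [0,0,-32]},{"xyz": [0.1,-0.1,0],"delta_rot": [0,0,-40]},{"xyz": [0.12,-0.12,0],"delta_rot": [0,0,-48]},{"xyz": [0.14,-0.14,0],"delta_rot": [0,0,-56]},{"xyz": [0.16,-0.16,0],"delta_rot": [0,0,-64]},{"xyz": [0.18,-0.18,0],"delta_rot": [0,0,-72]},{"xyz": [0.19,-0.2,0],"delta_rot": [0,0,-80]},{"xyz": [0.2,-0.22,0],"delta_rot": [0,0,-87]},{"xyz": [0.21,-0.226,0],"delta_rot": [0,0,-93]}], "grip": 0.6}}

```text
t: 37.8
ee_pos: [0.6703, -0.1698, 0.2817]
eef_rot: [179.9, 0.1, 2.5]
contact_force: [0.8, -0.1, -0.1]
gripper_width: 0.0524
gripper_force: 0.0
```

>>> {"fn": "move_arm", "kwargs": {"commands": [{"xyz": [0,0,0],"delta_rot": [0,0,0]},{"xyz": [0,0,0],"delta_rot": [0,0,0]}]}}

```text
t: 38.0
ee_pos: [0.6701, -0.1652, 0.2824]
eef_rot: [-180.0, 0.1, 3.2]
contact_force: [0.2, 0.3, 0.5]
gripper_width: 0.0523
gripper_force: 0.0
```

Good, centred. Descend and close loosely around the grip.

>>> {"fn": "move_arm", "kwargs": {"commands": [{"xyz": [0,0.001,-0.035],"delta_rot": [0,0,0]},{"xyz": [0,0.001,-0.065],"delta_rot": [0,0,0]},{"xyz": [0,0.001,-0.09],"delta_rot": [0,0,0]},{"xyz": [0,0.001,-0.115],"delta_rot": [0,0,0]},{"xyz": [0,0.001,-0.115],"delta_rot": [0,0,0]}]}}

```text
t: 38.5
ee_pos: [0.668, -0.1633, 0.1648]
eef_rot: [-179.9, 0.3, 3.2]
contact_force: [-0.9, -0.3, 0.4]
gripper_width: 0.0523
gripper_force: 0.0
```

>>> {"fn": "move_arm", "kwargs": {"commands": [{"xyz": [0,0,0],"delta_rot": [0,0,0]},{"xyz": [0,0,0],"delta_rot": [0,0,0]},{"xyz": [0,0,0],"delta_rot": [0,0,0]}], "grip": 0.32}}

```text
t: 38.8
ee_pos: [0.6711, -0.1638, 0.1704]
eef_rot: [180.0, -0.1, 3.1]
contact_force: [-0.2, 0.3, 1.0]
gripper_width: 0.0356
gripper_force: 0.0
```

```bash
python3 -c "
from armang import *
e=manip.observe()['ee_pos'][:2];print(e)
for k in range(3,97,5):
    t=np.radians(k);print(k,np.round(p+.1195*np.array([np.cos(t),np.sin(t)])-np.array([.67,-.164]),3))"
```

```text
[ 0.6711 -0.1638]
3 [ 0.001 -0.001]
8 [-0.    0.01]
13 [-0.002  0.02 ]
18 [-0.005  0.03 ]
23 [-0.008  0.04 ]
28 [-0.013  0.049]
33 [-0.018  0.058]
38 [-0.024  0.067]
43 [-0.031  0.075]
48 [-0.038  0.082]
53 [-0.046  0.089]
58 [-0.055  0.094]
63 [-0.064  0.1  ]
68 [-0.074  0.104]
73 [-0.083  0.107]
78 [-0.094  0.11 ]
83 [-0.104  0.112]
88 [-0.114  0.113]
93 [-0.125  0.112]
```

>>> {"fn": "move_arm", "kwargs": {"commands": [{"xyz": [-0.001,0.01,0],"delta_rot": [0,0,5]},{"xyz": [-0.003,0.021,0],"delta_rot": [0,0,10]},{"xyz": [-0.006,0.031,0],"delta_rot": [0,0,15]},{"xyz": [-0.009,0.041,0],"delta_rot": [0,0,20]},{"xyz": [-0.014,0.05,0],"delta_rot": [0,0,25]},{"xyz": [-0.019,0.059,0],"delta_rot": [0,0,30]},{"xyz": [-0.025,0.068,0],"delta_rot": [0,0,35]},{"xyz": [-0.032,0.076,0],"delta_rot": [0,0,40]},{"xyz": [-0.039,0.083,0],"delta_rot": [0,0,45]},{"xyz": [-0.047,0.09,0],"delta_rot": [0,0,50]},{"xyz": [-0.056,0.095,0],"delta_rot": [0,0,55]},{"xyz": [-0.056,0.095,0],"delta_rot": [0,0,55]}]}}

```text
t: 40.0
ee_pos: [0.6143, -0.0681, 0.1698]
eef_rot: [179.9, -0.0, 58.2]
contact_force: [0.0, -0.1, -0.3]
gripper_width: 0.0278
gripper_force: 0.0
```

>>> {"fn": "move_arm", "kwargs": {"commands": [{"xyz": [-0.009,0.006,0],"delta_rot": [0,0,5]},{"xyz": [-0.019,0.01,0],"delta_rot": [0,0,10]},{"xyz": [-0.028,0.013,0],"delta_rot": [0,0,15]},{"xyz": [-0.039,0.016,0],"delta_rot": [0,0,20]},{"xyz": [-0.049,0.018,0],"delta_rot": [0,0,25]},{"xyz": [-0.059,0.019,0],"delta_rot": [0,0,30]},{"xyz": [-0.068,0.019,0],"delta_rot": [0,0,34]},{"xyz": [-0.075,0.018,0],"delta_rot": [0,0,37]},{"xyz": [-0.078,0.018,0],"delta_rot": [0,0,39]},{"xyz": [-0.079,0.018,0],"delta_rot": [0,0,39]},{"xyz": [-0.079,0.018,0],"delta_rot": [0,0,39]}]}}

```text
t: 41.1
ee_pos: [0.5359, -0.0512, 0.1691]
eef_rot: [179.9, 0.0, 96.9]
contact_force: [1.5, -0.4, 0.5]
gripper_width: 0.0279
gripper_force: 0.3
```

>>> {"fn": "move_arm", "kwargs": {"commands": [{"xyz": [0,0,0],"delta_rot": [0,0,0]},{"xyz": [0,0,0],"delta_rot": [0,0,0]},{"xyz": [0,0,0],"delta_rot": [0,0,0]},{"xyz": [0,0,0.03],"delta_rot": [0,0,0]},{"xyz": [0,0,0.07],"delta_rot": [0,0,0]},{"xyz": [0,0,0.115],"delta_rot": [0,0,0]},{"xyz": [-0.02,0.03,0.13],"delta_rot": [0,0,0]},{"xyz": [-0.04,0.07,0.13],"delta_rot": [0,0,0]},{"xyz": [-0.06,0.115,0.13],"delta_rot": [0,0,0]},{"xyz": [-0.08,0.16,0.13],"delta_rot": [0,0,0]},{"xyz": [-0.09,0.2,0.13],"delta_rot": [0,0,0]},{"xyz": [-0.09,0.2,0.13],"delta_rot": [0,0,0]}], "grip": 0.6}}

```text
t: 42.3
ee_pos: [0.4432, 0.1552, 0.2992]
eef_rot: [179.9, 0.0, 97.6]
contact_force: [-0.4, 0.3, 0.2]
gripper_width: 0.0523
gripper_force: 0.0
```

```bash
python3 -c "
from armang import *
r=run('9');print(manip.observe()['ee_pos'])
a=cv2.resize(r['side'][0][90:270,230:450],None,fx=2.5,fy=2.5); cv2.imwrite('pics/s9c.png',a[:,:,::-1])"
```

```text
top grip 50 [ 0.5364 -0.0526  0.1955] [ 0.5262 -0.0623  0.1562] [ 0.5471 -0.0414  0.2093]
top arm 208 [ 0.5438 -0.1097  0.1443] ang 97.20069780909729
top lid 1798 [0.0003 0.0004 0.0836]
top [(array([296.1, 195.7]), 0.7)]
side grip 97 [ 0.5352 -0.056   0.1838] [ 0.5254 -0.0648  0.1553] [ 0.5468 -0.0413  0.2036]
side arm 172 [ 0.5415 -0.1094  0.1441] ang 99.60521290587275
side lid 1450 [0.0019 0.0027 0.0838]
side [(array([322., 180.]), 0.7)]
[0.4458 0.1481 0.2985]
```

View pics/s9c.png

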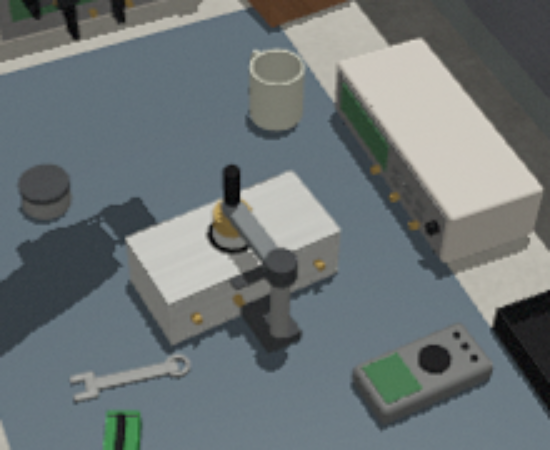

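The picture shows the lid shut and the probe head over the ring mark (crop about (232,225)). It measures about 2 mm off centre, well inside the 15 mm limit.

```bash
python3 -c "
from workcell import manip
print(manip.hand_in())"
```

```text
the job is handed in; nothing more can be done
None
```

The job is handed in at about 42 s: all four modules stand in their own bays, the lid is shut, and the probe head hangs about 2 mm off the ring mark's centre by camera; no verdict came back.

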